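Fit the bleed-valve knob on its D-shaft and hold it pressed

ROBOT

A 6-joint arm with a two-finger parallel gripper is mounted at the origin on a cart in front of the work surface, level with it; the furniture and walls round the work are solid. World frame = base frame: x ahead of the robot, y to its left, z up, the work surface at z = 0. Lengths are in m, angles in degrees, forces in N, time in s.
With the tool pointing down it reaches from about 0.325 to 0.85 m from the base axis. Payload 15.5 kg.
Tool frame: the origin (TCP) lies midway between the tips of the shut fingers; the grasp point (between the pads) lies 19 mm behind it; z points along the fingers, y is the line along which they close (so a half turn about z gives the same grasp; the last joint's range is limited). The gripper opens to 91 mm and grips with 3 to 60 N. Pads are 32 mm wide; open, the fingers measure 118 mm over their backs; the gripper's body (76 mm by 178 mm) begins 60 mm behind the grasp point.
Start: joints at [60.247, 28.281, 77.091, -0, 74.628, -5.472], TCP at [0.257, 0.57, 0.214] pointing down, gripper open.
Joint ranges: [-166.48, 166.48], [-47.26, 123.95], [12.59, 153.08], [-70.14, 250.14], [6.76, 159.57], [-176.63, 176.63]. Speed limits (degrees/s): [108.29, 108.29, 147.25, 172.46, 172.46, 172.46].

INTERFACE

Orientations are given as a 3x3 rotation matrix whose columns are the frame's x, y, z axes.
In Python, from bench import ctrl gives the robot as it stands. The module is installed in compiled form; this text tells all that it offers. Calls block until the motion is done:
- ctrl.goto(position, orientation): joint-space move of the TCP to a pose.
- ctrl.move_l(position, vel=0.15, ori=None, contact_N=None): straight line of the TCP; ori=None keeps the orientation; vel is the mean speed in m/s. With contact_N (N) it stops when the force on the tool has changed by that much, and returns True; else False.
- ctrl.movej(angles): joint-space move.
- ctrl.command_gripper(opening): opening from 0.0 (shut) to 1.0 (fully open); the grip force is fixed at half the most; returns when the fingers have stopped.
- ctrl.sleep(seconds).
- ctrl.ik(position, orientation): joint angles nearest the present ones, or None.
- ctrl.read_camera(name): name is "scene" or "top" or "wrist"; returns the picture (420x560x3 uint8, blue, green, red); there is no depth.
- ctrl.camera_params(name): a dict with "fx", "fy", "cx", "cy" (pixels), "pose" (4x4, takes a point from camera to world coordinates); the wrist camera has in their place "T_tool_cam" (4x4, takes a point from camera to tool coordinates, whose origin is the TCP and whose axes are the flange's). Camera axes: x right, y up, looking along -z (the intrinsics and any distortion apply to the point x, -y, -z); pixel columns grow to the right and rows downward; lengths in m; the calibration is good to about 2 mm. The wrist camera is an equidistant fisheye: a pixel r from the principal point sees the ray r / f radians off the axis. A picture is of the moment at which its call begins: read the wrist's pose just before it. camera_params takes no time and is no camera call.
A pose or a line that the arm cannot do raises ctrl.MotionError and nothing moves.
- ctrl.sign_off(): hands the job in; it is judged then, once.
Readings, each from a call of its own:
- ctrl.current_t(): time.
- ctrl.current_q(): joint angles.
- ctrl.current_dq(): joint speeds.
- ctrl.current_effort(): joint torques, N m.
- ctrl.current_tool_pos(): TCP position.
- ctrl.current_eef_rot(): TCP orientation.
- ctrl.current_contact_force(): force on the tool from outside, world axes, zero at the start.
- ctrl.current_wrist_torque(): the same for the moment, N m.
- ctrl.current_grip_width(): opening from 0.0 (shut) to 1.0 (fully open).
- ctrl.current_grasp_force(): force on a finger pad.
Only numpy, scipy, OpenCV 4.12 (cv2) and the standard library are available. Lean on these libraries where they do the work, as an engineer would, in place of code of your own. Each camera call takes 0.05 s, during which the arm holds its last target. There are 200 camera calls.

TASK

Fit the loose black knob onto the bare D-shaft of the blue valve block: turn it so that its yellow pointer is over the yellow mark on the shaft's flange, and push it on until it sits fully home on the flange. Then keep pushing it straight down so that the spring-loaded shaft goes all the way in and the bleed valve opens. Finish while still holding the knob pressed in with the gripper, and leave the other things on the counter where they are.

Things in the scene. Friction and masses are not known exactly. Their poses are not given: they have to be found in the camera images.
- knob_mid (a point): Centre of the loose black knob, half-way up (25 mm over its underside); 140 to 240 g, standing upright, bore down, 50 mm tall: a round skirt 44 mm across and 24 mm high, on it a bar grip 42 mm long (along x), 14 mm thick (along y) and 26 mm high, to be gripped across its 14 mm. A yellow line on the bar's top and down one end shows the pointer end, which is +x. z is up.
- knob_bore (a point): Centre of the mouth of the knob's D-shaped bore, on the knob's axis in its underside; same axes as knob_mid. Bore 20 mm deep, 20 mm diameter, its flat 3.2 mm from the axis on the pointer's side (+x); mouth chamfered 1.5 mm.
- spindle_seat (a point): Point on the axis of the bare upright D-shaft at the top face of its dark steel flange (56 mm across, 66 mm over the counter at rest), where the knob's underside rests when home (knob_mid is then 25 mm above it). x points from the axis to the shaft's flat; a yellow mark 8 mm wide lies on the flange's rim on that side. z is up. Moves down with the shaft.
- shaft_tip (a point): Centre of the D-shaft's tip, 18 mm above spindle_seat; same axes. Steel shaft 18 mm diameter, its flat 2.5 mm from the axis (+x), tip chamfered about 1 mm. The knob fits with 1 mm play all round (0.7 mm at the flat), freely only when its x is within about 8 degrees of this x.
- spindle_press (a joint): How far the shaft and its flange are pressed down into the block, m: 0 at rest (up), 0.008 at the bottom stop. A spring resists with about 5 N at the start and 10.5 N at the stop, and brings it back when released.
- spindle_turn (a joint): Rotation of the shaft about its upright axis relative to the block, rad, positive anticlockwise from above; it varies from start to start, is stiff (0.35 N m) and need not be changed.
- valve_block: Blue valve block on a steel foot plate, fixed to the counter; 100 x 150 x 50 mm (x, y, z), two brass ports on its -x side. Origin at the centre of the underside. The D-shaft stands on its top 24 mm from the centre towards +y; a low brass blanking plug (7 mm high) is 36 mm towards -y.
- bent_key: Bystander: dark steel hex key lying flat, 33 x 78 x 5 mm; origin at the centre of its underside.
- small_sprocket: Bystander: sprocket 72 mm across, 20 mm high, lying flat; origin at the centre of its underside.
- oiler: Bystander: white plastic oil bottle with red spout, 47 mm across, 139 mm tall; origin at the centre of its underside.
- green_tin: Bystander: green round tin with grey lid, 73 mm across, 48 mm high; origin at the centre of its underside.
- red_pliers: Bystander: pliers with red grips lying flat, 44 x 146 x 12 mm; origin at the centre of the underside.
- yellow_tape: Bystander: yellow tape measure, 32 x 80 x 62 mm; origin at the centre of its underside.
Mind the look-alikes: they are no part of the job. What is meant by the part that bears knob_mid is not pink, purple or red, and is the smaller of those in its own colour.

How it is judged (in metres and radians):
At the end, for the whole second after the job is handed in: The knob sits home on the D-shaft (its underside within 2.5 mm of the flange, axes within 3 mm and 0.1 rad, flats matched within 0.35 rad), the shaft is pressed in by more than 5.5 mm of its 8 mm, and the fingers hold it there with more than 4 N on the knob, all through the last second (value of joint spindle_press above 0.0055 m and z of knob_mid in the frame of spindle_seat below 0.0275 m and horizontal distance between knob_mid and spindle_seat below 0.003 m and angle between the z axis of knob_mid and the z axis of spindle_seat, either way round below 0.1 rad and angle between the x axis of knob_mid and the x axis of spindle_seat, either way round below 0.35 rad and contact force between the fingers and knob above 4 N); the arm keeps its last pose, push and grip.
It fails at once if a bystander is moved by more than 25 mm (distance of any of bent_key, small_sprocket, oiler, green_tin, red_pliers, yellow_tape from where it was at the start of the episode above 0.025 m).
It also fails if it takes over 40 s, if anything falls off the work surface, if the arm or the gripper's body presses on something with over 40 N, if the wrist force passes 120 N, or if a joint passes its speed limit or range.

## Working session

There is one attempt and no reset: what is moved stays moved. The work goes in short steps, each a Python script; the robot and the scene stay as the last script left them, time stands still between calls to the robot, and variables do not carry over. Pictures are saved under pics/ and viewed, at most 10 in all, crops included, and the job is handed in when it is done.

```bash
mkdir -p pics
python3 - <<'E'
from bench import ctrl
import cv2, numpy as np
np.set_printoptions(precision=4,suppress=True)
for n in ["scene","top"]:
    cv2.imwrite(f"pics/{n}0.png",ctrl.read_camera(n)); print(n,ctrl.camera_params(n))
print(ctrl.camera_params("wrist"),ctrl.current_eef_rot(),ctrl.current_t())
E
```

```text
scene {'fx': 408.168116497808, 'fy': 408.168116497808, 'cx': 274.316787707455, 'cy': 209.74920038508628, 'pose': array([[-0.8331,  0.4205, -0.3592,  0.0019],
       [-0.5531, -0.639 ,  0.5346,  0.7503],
       [-0.0047,  0.6441,  0.765 ,  1.2056],
       [ 0.    ,  0.    ,  0.    ,  1.    ]])}
top {'fx': 461.96456986768123, 'fy': 461.96456986768123, 'cx': 272.03030988951906, 'cy': 207.11825657807418, 'pose': array([[-0.0147,  0.9921, -0.1246,  0.3405],
       [-0.9997, -0.0122,  0.021 ,  0.0067],
       [ 0.0193,  0.1249,  0.992 ,  1.4237],
       [ 0.    ,  0.    ,  0.    ,  1.    ]])}
{'fx': 325.19226210127806, 'fy': 325.19226210127806, 'cx': 280.3388439619641, 'cy': 213.17776367162045, 'T_tool_cam': array([[-0.0002,  0.9571,  0.2898,  0.0824],
       [ 1.    ,  0.0001,  0.0003,  0.0003],
       [ 0.0003,  0.2898, -0.9571, -0.1706],
       [ 0.    ,  0.    ,  0.    ,  1.    ]])} [[-0.9115  0.4112 -0.0005]
 [ 0.4112  0.9115 -0.001 ]
 [ 0.0001 -0.0011 -1.    ]] 0.1
```

View pics/top0.png

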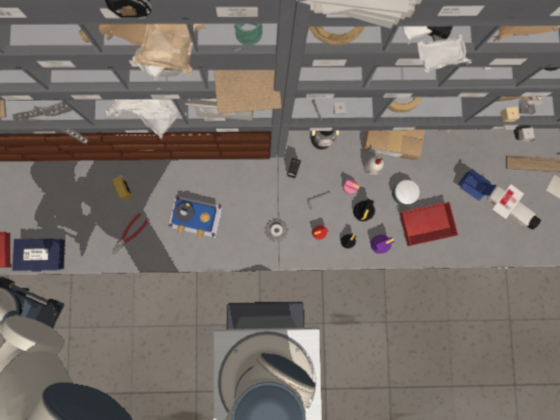

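View pics/scene0.png

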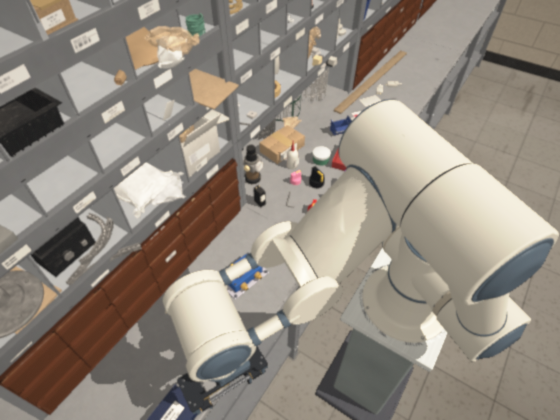

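Top view: the knob candidates are red (319,232), pink (350,187), purple (382,244), large black (364,210) and small black (348,241). The small black one fits, being the smaller of the two blacks. The valve block is at (195,215), with its shaft near (186,210). I'll confirm both in one enlarged crop and compute rough positions.

```bash
cat > h.py <<'E'
from bench import ctrl
import cv2, numpy as np
np.set_printoptions(precision=4,suppress=True)
def hit(o,d,z): return o+d*(z-o[2])/d[2]
def top_pt(u,v,z,n="top"):
    p=ctrl.camera_params(n); T=p["pose"]
    return hit(T[:3,3],T[:3,:3]@np.array([(u-p["cx"])/p["fx"],-(v-p["cy"])/p["fy"],-1]),z)
def tool():
    T=np.eye(4); T[:3,:3]=ctrl.current_eef_rot(); T[:3,3]=ctrl.current_tool_pos(); return T
def wrist_pt(T,u,v,z):
    p=ctrl.camera_params("wrist"); W=T@p["T_tool_cam"]
    x=np.array([u-p["cx"],v-p["cy"]])/p["fx"]; r=np.hypot(*x)+1e-9
    d=np.array([x[0]/r*np.sin(r),-x[1]/r*np.sin(r),-np.cos(r)])
    return hit(W[:3,3],W[:3,:3]@d,z)
def wrist_px(T,P):
    p=ctrl.camera_params("wrist"); W=T@p["T_tool_cam"]
    c=W[:3,:3].T@(np.asarray(P)-W[:3,3]); x=np.array([c[0],-c[1]]); r=np.hypot(*x)
    return x/r*np.arctan2(r,-c[2])*p["fx"]+[p["cx"],p["cy"]]
def down(deg):  # tool y (closing) axis at angle deg+90 ; tool x at deg
    a=np.deg2rad(deg); return np.array([[np.cos(a),np.sin(a),0],[np.sin(a),-np.cos(a),0],[0,0,-1]]).astype(float)
E
python3 - <<'E'
from h import *
im=cv2.imread("pics/top0.png")
a=cv2.resize(im[180:265,300:410],None,fx=5,fy=5,interpolation=cv2.INTER_CUBIC)
b=cv2.resize(im[190:244,165:225],None,fx=4,fy=4,interpolation=cv2.INTER_CUBIC)
c=np.zeros((425,800,3),np.uint8); c[:,:550]=a; c[:216,555:795]=b; cv2.imwrite("pics/crop1.png",c)
print("knob",top_pt(348,240,.04),"big",top_pt(364,210,.04),"shaft",top_pt(186,210,.08))
E
```

```text
knob [ 0.412  -0.2492  0.04  ] big [ 0.5021 -0.301   0.04  ] shaft [0.5039 0.2296 0.08  ]
```

View pics/crop1.png

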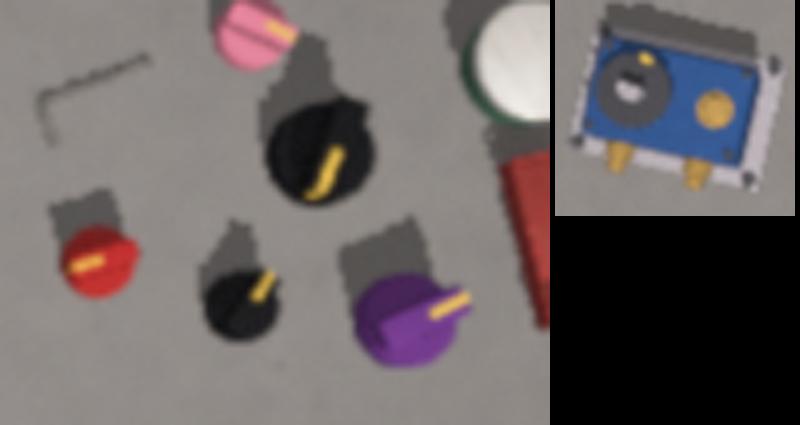

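The crop confirms the small black knob at top pixel (348,241), pointer about -34°. The other black knob is clearly larger. The shaft is at (186,210) with its mark at about -26°. I'll look at the valve with the wrist camera on the way, then at the knob.

Run:
```python
from h import *
def best(p,degs):
    c=[(d,ctrl.ik(p,down(d))) for d in degs]
    for d,q in c: print(d,None if q is None else np.array(q))
    c=[x for x in c if x[1] is not None]
    return min(c,key=lambda x:abs(x[1][5]))[0]
ims=[]
for n,P,degs in [("valve",[.504,.23,.22],[-26,154]),("knob",[.412,-.249,.17],[-34,146])]:
    d=best(P,degs); ctrl.goto(P,down(d)); T=tool(); im=ctrl.read_camera("wrist")
    np.save(f"T_{n}.npy",T); cv2.imwrite(f"pics/w_{n}.png",im); print(n,d,T[:3,3],wrist_px(T,[P[0],P[1],.05]),ctrl.current_t())
```

```text
-26 [ 18.3536  22.2099  86.7608  -0.      71.0293 134.3536]
154 [ 18.3536  22.2099  86.7608  -0.      71.0293 -45.6464]
valve 154 [0.5037 0.2308 0.22  ] [279.5845 195.3519] 1.7
-34 [-38.2593  20.0076 100.0793  -0.      59.9131  85.7407]
146 [-38.2593  20.0076 100.0793  -0.      59.9131 -94.2593]
knob -34 [ 0.4123 -0.2486  0.1701] [281.0721 207.3666] 3.8083
```

View pics/w_valve.png

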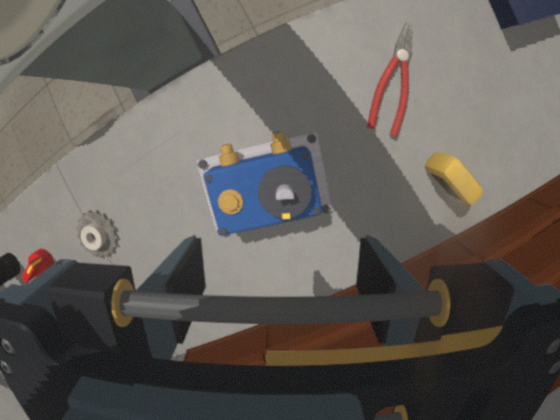

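View pics/w_knob.png

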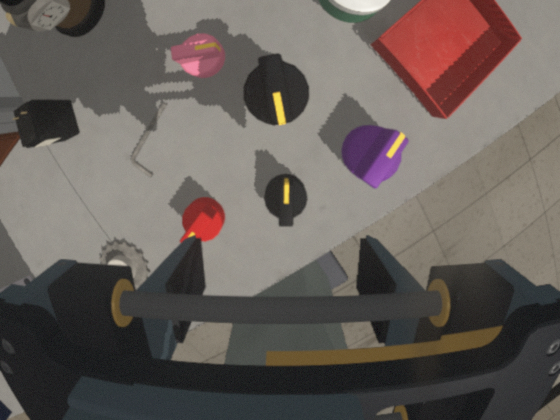

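Valve view: flange centre about (285,193), mark at (286,215), pointing image-down. Knob view: knob at about (286,196), its yellow pointer pointing image-up. Next I'll segment the yellow parts, fit the model outlines and overlay them.

```bash
cat > fit.py <<'E'
from h import *
from scipy.optimize import least_squares
def yellow(im,box):
    x0,y0,x1,y1=box; h=cv2.cvtColor(im[y0:y1,x0:x1],cv2.COLOR_BGR2HSV)
    m=cv2.inRange(h,(18,120,120),(35,255,255)); v,u=np.nonzero(m); return u+x0,v+y0
def circ(c,r,z,n=48): 
    a=np.linspace(0,2*np.pi,n); return np.c_[c[0]+r*np.cos(a),c[1]+r*np.sin(a),np.full(n,z)]
def overlay(im,T,curves,box,s=6):
    x0,y0,x1,y1=box; o=cv2.resize(im[y0:y1,x0:x1],None,fx=s,fy=s,interpolation=cv2.INTER_CUBIC)
    for P,col in curves:
        px=np.array([(wrist_px(T,p)-[x0-.5,y0-.5])*s for p in P]); cv2.polylines(o,[px.astype(int)],False,col,1)
    return o
E
python3 - <<'E'
from fit import *
# valve
T=np.load("T_valve.npy"); im=cv2.imread("pics/w_valve.png")
g=im[155:235,245:325].astype(int); sat=g.max(2)-g.min(2)
m=((sat<25)&(g.max(2)<100)).astype(np.uint8); n,l,s,c=cv2.connectedComponentsWithStats(m); k=1+np.argmax(s[1:,4])
cn=max(cv2.findContours((l==k).astype(np.uint8),0,1)[0],key=cv2.contourArea)[:,0]+[245,155]
P=np.array([wrist_pt(T,u,v,.066) for u,v in cv2.convexHull(cn.astype(np.int32))[:,0]])
f=least_squares(lambda q:np.hypot(P[:,0]-q[0],P[:,1]-q[1])-q[2],[.504,.23,.028],loss='soft_l1',f_scale=.001).x
u,v=yellow(im,(270,205,305,228)); Y=wrist_pt(T,u.mean(),v.mean(),.066)
print("flange",f,s[k],"mark",Y,len(u)); c1=f[:2]; d=Y[:2]-c1; a1=np.arctan2(d[1],d[0]); print("ang",np.rad2deg(a1),np.linalg.norm(d))
e=np.array([np.cos(a1),np.sin(a1)])
b=(235,145,335,245)
o1=overlay(im,T,[(circ(c1,.028,.066),(0,255,0)),(circ(c1,.009,.084),(255,0,255)),([[*c1,.066],[*(c1+.028*e),.066]],(0,0,255))],b,4)
# knob
T=np.load("T_knob.npy"); im=cv2.imread("pics/w_knob.png")
u,v=yellow(im,(270,165,305,240)); print("yellow px",len(u),u.min(),u.max(),v.min(),v.max())
for r in range(v.min(),v.max()+1,3): print(r,u[v==r].mean().round(1),(v==r).sum(),end='; ')
g=im[160:240,255:320].max(2); m=(g<60).astype(np.uint8); n,l,s,c=cv2.connectedComponentsWithStats(m); k=1+np.argmax(s[1:,4]); print(s[k])
o2=overlay(im,T,[],(245,150,345,250),4)
cv2.imwrite("pics/fit1.png",np.hstack([o1,o2]))
E
```

```text
flange [0.4998 0.2376 0.0272] [  14   11   53   52 1834] mark [0.5227 0.2276 0.066 ] 46
ang -23.593132015246496 0.024943738522646274
yellow px 130 283 289 179 203
179 286.0 3; 182 286.0 5; 185 286.5 6; 188 286.5 6; 191 286.5 6; 194 286.0 5; 197 286.0 5; 200 285.5 6; 203 286.0 5; [  10   14   41   51 1222]
```

View pics/fit1.png

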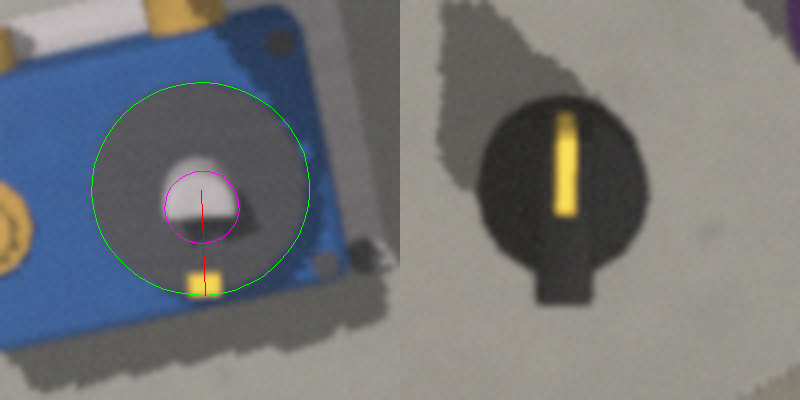

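The flange outline and shaft tip fit the picture well: seat (0.500, 0.238), angle -23.6°. I'll place with the tool x near 156°, the same orientation as this look, so calibration bias cancels. So I'll also grasp at about 146° after a close look in that orientation.

Run:
```python
from fit import *
T=np.load("T_knob.npy")
A=wrist_pt(T,286,184.2,.05); B=wrist_pt(T,286,225.7,.05); d=A-B; c=(A+B)/2
ang=np.rad2deg(np.arctan2(d[1],d[0])); print("knob",c,ang,np.linalg.norm(d))
ctrl.goto([c[0],c[1],.11],down(ang+180)); T=tool(); im=ctrl.read_camera("wrist"); np.save("T_k2.npy",T); cv2.imwrite("pics/w_k2.png",im)
np.save("knob0.npy",[*c[:2],ang])
e=np.array([np.cos(np.deg2rad(ang)),np.sin(np.deg2rad(ang))]); n=np.array([-e[1],e[0]])
rect=[[*(c[:2]+s*.021*e+t*.007*n),.05] for s,t in [(1,1),(1,-1),(-1,-1),(-1,1),(1,1)]]
px=wrist_px(T,[*c[:2],.04]).astype(int); print(px,ctrl.current_t())
b=(px[0]-60,px[1]-60,px[0]+60,px[1]+60)
cv2.imwrite("pics/fit2.png",overlay(im,T,[(circ(c,.022,.024),(0,255,0)),(rect,(0,0,255)),([[*c[:2],.05],[*(c[:2]+.021*e),.05]],(255,0,255))],b,5)); print(b)
```

```text
knob [ 0.4111 -0.2539  0.05  ] -33.64657784437112 0.03994691135340047
[280 224] 6.6333
(np.int64(220), np.int64(164), np.int64(340), np.int64(284))
```

View pics/fit2.png

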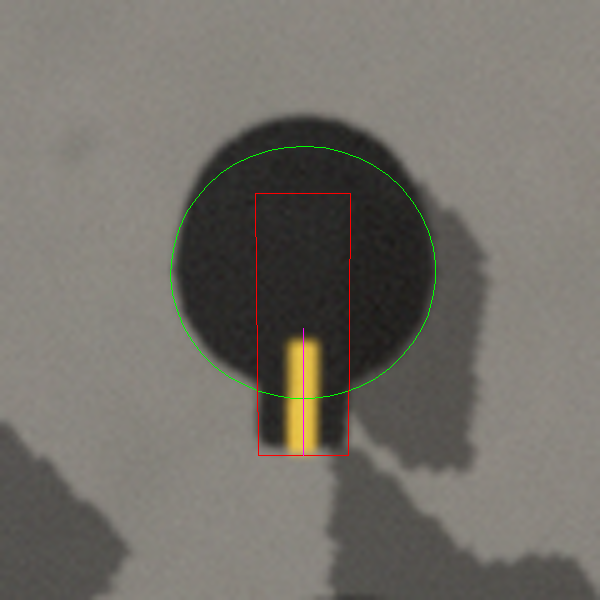

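The overlay matches from the flipped orientation to within about 0.5 mm: bar end at crop y≈452 against 455 predicted, angle aligned. Now I'll grasp, lift and move over the shaft.

Run:
```python
from fit import *
x,y,a=np.load("knob0.npy"); e=np.array([np.cos(np.deg2rad(a)),np.sin(np.deg2rad(a))]); c=np.array([x,y])-.0005*e
ctrl.command_gripper(.55)
print(ctrl.move_l([*c,.028],vel=.1,ori=down(a+180),contact_N=8),ctrl.current_tool_pos())
ctrl.command_gripper(0.0); print("w",ctrl.current_grip_width()*91,ctrl.current_grasp_force(),ctrl.current_tool_pos())
t0=ctrl.current_tool_pos(); np.save("grasp.npy",t0)
ctrl.move_l([*c,.2],vel=.15); print("w",ctrl.current_grip_width()*91,ctrl.current_grasp_force(),ctrl.current_contact_force())
s=np.array([.4998,.2376]); ctrl.goto([*s,.2],down(-23.6+180))
T=tool(); im=ctrl.read_camera("wrist"); print(T[:3,3],ctrl.current_t(),ctrl.current_contact_force())
a=np.deg2rad(-23.6); e=np.array([np.cos(a),np.sin(a)]); 
h=.2-t0[2]+.05; px=wrist_px(T,[*s,h]).astype(int)
n=np.array([-e[1],e[0]]); R=[[*(s+i*.021*e+j*.007*n),h] for i,j in [(1,1),(1,-1),(-1,-1),(-1,1),(1,1)]]
b=(px[0]-75,px[1]-75,px[0]+75,px[1]+75); cv2.imwrite("pics/fit3.png",overlay(im,T,[(circ(s,.028,.066),(0,255,0)),(R,(0,0,255))],b,4)); cv2.imwrite("pics/w3.png",im)
```

```text
False [ 0.4109 -0.2538  0.0284]
w 14.110867810444024 30.00058650970459 [ 0.4107 -0.2537  0.0281]
w 13.90620491518197 29.99965935945511 [ 0.1296 -0.4009 -1.8175]
[0.5001 0.2367 0.2   ] 12.1833 [ 0.0651 -0.3294 -2.3632]
```

View pics/fit3.png

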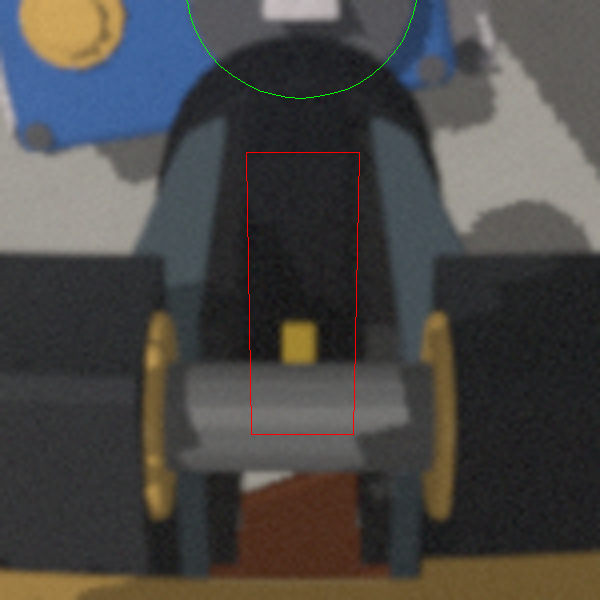

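Knob held firmly: about 185 g, width 14 mm. The yellow line's inner end shows at crop (300,322). I'll check numerically for slip along the bar.

Run:
```python
from fit import *
x,y,a=np.load("knob0.npy"); T=np.load("T_k2.npy"); g=np.load("grasp.npy")
e=lambda a:np.array([np.cos(np.deg2rad(a)),np.sin(np.deg2rad(a))])
A=wrist_pt(T,220+300/5-.5,164+341/5-.5,.05)[:2]-[x,y]; print("k2 line end from c",A@e(a)*1e3,"c vs tcp at grasp",(np.array([x,y])-g[:2])@e(a)*1e3, (np.array([x,y])-.0005*e(a)-g[:2])@e(a)*1e3)
T=tool(); h=T[2,3]-g[2]+.05; px=wrist_px(T,[.4998,.2376,h]).astype(int)
u=px[0]-75+300/4-.5; v=px[1]-75+322/4-.5
A=wrist_pt(T,u,v,h)[:2]-T[:2,3]; print("held line end from tcp",A@e(-23.6)*1e3, np.cross(e(-23.6),A)*1e3)
print(T[:3,:3],g)
```

```text
k2 line end from c 2.0616500854670887 c vs tcp at grasp 0.44199966247183176 -0.05800033752814923
held line end from tcp 2.320044734445187 0.2897941042211261
[[-0.9159  0.4014  0.    ]
 [ 0.4014  0.9159 -0.0002]
 [-0.0001 -0.0001 -1.    ]] [ 0.4107 -0.2537  0.0281]<stdin>:7: DeprecationWarning: Arrays of 2-dimensional vectors are deprecated. Use arrays of 3-dimensional vectors instead. (deprecated in NumPy 2.0)
```

No slip: the knob centre is within 0.3 mm of the TCP. Going down.

Run:
```python
from fit import *
s=np.array([.4998,.2376]); R=down(156.4); cmd=s.copy()
ctrl.move_l([*s,.118],vel=.1,ori=R); p=ctrl.current_tool_pos(); print(p)
f0=np.array(ctrl.current_contact_force())
hit=ctrl.move_l([*cmd,.096],vel=.03,contact_N=3.5,ori=R)
print(hit,ctrl.current_tool_pos(),np.array(ctrl.current_contact_force())-f0,ctrl.current_wrist_torque(),ctrl.current_t())
```

```text
[0.5002 0.2377 0.1185]
False [0.4999 0.2377 0.0961] [-0.2884  0.1516  2.5013] [ 0.0042 -0.0019 -0.0377] 14.0333
```

The knob slid 16 mm past the tip with almost no force, so it's on the shaft. Now pressing to the stop.

Run:
```python
from fit import *
c=ctrl.current_tool_pos(); s=[.4998,.2376]; f0=np.array(ctrl.current_contact_force())
for z in [.0945,.092,.089,.087,.0862,.0856]:
    h=ctrl.move_l([*s,z],vel=.02,contact_N=25,ori=down(156.4)); ctrl.sleep(.15)
    f=np.array(ctrl.current_contact_force()); print(z,h,ctrl.current_tool_pos(),f,ctrl.current_grip_width()*91,ctrl.current_grasp_force())
    if f[2]>14: break
T=tool(); im=ctrl.read_camera("wrist"); print(ctrl.current_t())
sc=ctrl.read_camera("scene")
px=wrist_px(T,[*s,.11]).astype(int); o=im[px[1]-75:px[1]+75,px[0]-75:px[0]+75]
cv2.imwrite("pics/fin.png",np.hstack([cv2.resize(o,(400,400)),cv2.resize(sc[240:310,210:280],(400,400))]))
```

```text
0.0945 False [0.4998 0.2376 0.0945] [-0.2497  0.5978 -1.8677] 13.633193794252863 29.999732673168182
0.092 False [0.5    0.2377 0.0922] [0.9423 0.8877 2.9157] 13.932344666026502 30.000572204589844
0.089 False [0.5    0.2377 0.0891] [0.1466 0.9808 5.0087] 13.984993269938036 30.000951290130615
0.087 False [0.5    0.2377 0.0871] [ 0.2812 -1.0686  6.5291] 14.255032370369412 30.001176595687866
0.0862 False [0.5    0.2377 0.0863] [ 0.0811 -0.2546  8.4232] 13.964873992897614 30.00129371881485
0.0856 False [0.5    0.2377 0.086 ] [-1.937  -0.536  10.9626] 14.1702860626947 30.002107322216034
16.5583
```

View pics/fin.png

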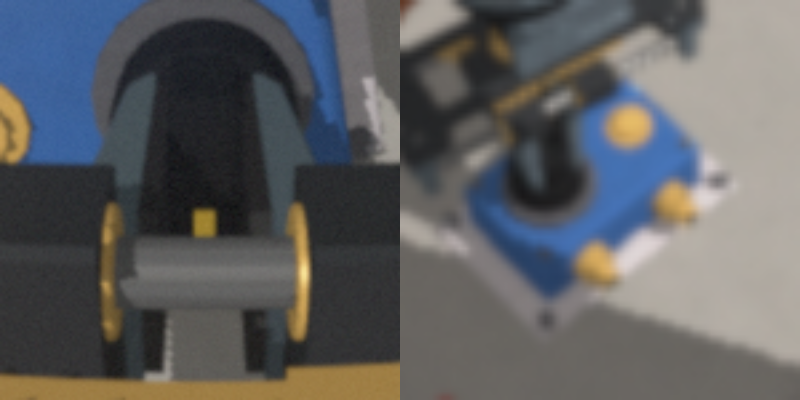

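The knob is concentric and seated on the flange. Net force climbs as the spring should, to about 10.3 N at z = 0.0863. It then jumps to about 12.9 N with the tool stopping short at 0.0860, which is the bottom stop at the expected height.

```bash
python3 -c "
from bench import ctrl
print(ctrl.current_contact_force(),ctrl.sign_off())"
```

```text
the job is handed in; nothing more can be done
[-1.93350773  0.5184307  12.18680131] None
```

The job is handed in: the knob is home on the D-shaft, pointer over the mark, and still gripped and pressed to the bottom stop at about 16.6 s of the 40 s; the stop was read from tool height and force, and no verdict was returned.

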